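# Close the cartons that have their bottle

### The arm

A 7-joint arm with a two-finger parallel gripper is mounted at the origin on a cart in front of the work surface, level with it; the furniture and walls round the work are solid. World frame = base frame: x ahead of the robot, y to its left, z up, the work surface at z = 0. Lengths are in m, angles in rad, forces in N, time in s.
With the tool pointing down it reaches from about 0.4 to 0.925 m from the base axis. Payload 4.1 kg.
Tool frame: the origin (TCP) lies at the very end of the fingers, on their centre line; the grasp point (between the pads) lies 19 mm behind it (robot.grip_point_offset is the distance from the TCP to the grasp point, in m); x points along the fingers, y is the direction in which the jaws open and shut, and the axes are right-handed (so a half turn about x gives the same grasp; the last joint's range is limited). The gripper opens to 85 mm and grips with 20 to 120 N. Pads are 22 mm wide; open, the fingers measure 114 mm over their backs; the gripper's body (76 mm by 85 mm) begins 54 mm behind the grasp point. The pads swing forward as they close: fully open they stand 13 mm farther back than shut.
Start: joints at [-1.427, 0.398, 0.045, 1.537, -0.019, 1.207, -0.051], TCP at [0.156, 0.631, 0.231] pointing down, gripper open.
Joint ranges: [-2.82, 2.82], [-0.49, 2.23], [-1.37, 1.46], [0, 2.46], [-1.36, 4.5], [0.23, 2], [-2.94, 2.94]. Speed limits (rad/s): [2.57, 2.57, 3.14, 3.14, 3.14, 3.14, 3.14].

### API

Orientations are given as a unit quaternion [w, x, y, z].
In Python, from bench import robot gives the robot as it stands.
- The arm moves only by the tool jog_arm, never from a script. Its arguments are lists of equal length, an entry for each row: "translation": the shift along the world's x, y, z scaled (see below), a list of three; "dr": the turn, a rotation vector about the world's x, y, z scaled (see below), a list of three. A call has exactly 5 rows; each row is the pose to reach, as a shift and turn from the pose commanded when the call began; what a row does not reach only later rows make up. The controller multiplies each number of a shift by 1000 mm and each number of a turn by 60 degrees. A row lasts 1/8 s, in which the tool goes at most 62.5 mm and 10.7 degrees, less where a joint would pass 70% of its speed; a pose out of reach is approached as far as the arm can. A call with a number of a shift or a turn outside -1 to 1 is refused whole. A call with a gripper value outside its range is refused whole. "gripper" is the opening, from -1 (shut) to 1 (fully open), so that 0 is half open, set as the call begins (left out, the last holds). The fingers move at their own pace and stop on an object; "newtons" is the grip in N (left out, the last holds). Time passes only in rows, so rows that repeat a pose let the fingers close, or fill a call up. It gives the time, the measured TCP pose, the force and the opening at its end, in the units of the state.
- robot.observe(): the state, without advancing time (a new reading comes with each control period).
- robot.grab_frame(name): name is "scene" or "top"; returns the picture (480x640x3 uint8, red, green, blue); there is no depth.
- robot.get_calibration(name): a dict with "fx", "fy", "cx", "cy" (pixels), "k1" (the pictures are not rectified: a ray, as slopes to the right and down, at radius r is drawn at 1 + k1 r^2 times it, then the intrinsics apply), "position" and "orientation" of the camera in the world. Camera axes: x right, y down, z forward; pixel columns grow to the right and rows downward; lengths in m; the calibration is good to about 2 mm. A picture is of the moment at which its call begins. get_calibration takes no time and is no camera call.
- robot.finish_job(): hands the job in, once; it reports no verdict.
The state is a dict: "clock": time; "joints": joint angles; "joint_vel": joint speeds; "effort": joint torques, N m; "ee_pos": TCP position; "orientation": TCP orientation; "contact_force": force on the tool from outside, world axes, zero at the start; "ft_torque": the same for the moment, N m; "opening": finger opening in m.
Only numpy, scipy, OpenCV 4.12 (cv2) and the standard library are available. Lean on these libraries where they do the work, as an engineer would, in place of code of your own. Each camera call takes 0.05 s, during which the arm holds its last target.

### The job

Three erected cartons stand on the packing bench with their lids folded back. Close the lid of every carton that already has a bottle in it, all the way down. Any carton with only a little desiccant canister in it is still waiting for its bottle: leave it open. Do not knock the cartons over or shove them out of place, and leave the bottles and canisters where they are.

Things in the scene. Friction and masses are not known exactly. Their poses are not given: they have to be found in the camera images.
- carton_1: erected gold board carton, 72 x 72 mm, 119 mm high, open on top, loose on the bench; 0.06 kg, with its bottle (cap 10 mm below the rim) about 0.3 kg: tips if pushed hard at the top. Short dust flaps stick out at +y and -y to 52 mm from the middle. Origin: centre of its underside; z up; +x points to the side where the lid is hinged (the far side, within half a radian)
- carton_2: erected gold board carton, 72 x 72 mm, 119 mm high, open on top, loose on the bench; 0.06 kg, with its bottle (cap 10 mm below the rim) about 0.3 kg: tips if pushed hard at the top. Short dust flaps stick out at +y and -y to 52 mm from the middle. Origin: centre of its underside; z up; +x points to the side where the lid is hinged (the far side, within half a radian)
- carton_3: erected gold board carton, 72 x 72 mm, 119 mm high, open on top, loose on the bench; 0.06 kg, with its bottle (cap 10 mm below the rim) about 0.3 kg: tips if pushed hard at the top. Short dust flaps stick out at +y and -y to 52 mm from the middle. Origin: centre of its underside; z up; +x points to the side where the lid is hinged (the far side, within half a radian)
- carton_1_lid (a joint): lid of carton_1, rad: 0 shut flat, 1.57 upright, 2.27 folded back fully. A 70 x 70 x 2 mm panel hinged along the carton's y at x = +36, z = 119 mm; a 14 mm tuck flap is bent inward along its free edge. Turns very lightly, stays at any angle, no catch: bring it over from behind (the carton's +x side) and press it down
- carton_2_lid (a joint): lid of carton_2, rad: 0 shut flat, 1.57 upright, 2.27 folded back fully. A 70 x 70 x 2 mm panel hinged along the carton's y at x = +36, z = 119 mm; a 14 mm tuck flap is bent inward along its free edge. Turns very lightly, stays at any angle, no catch: bring it over from behind (the carton's +x side) and press it down
- carton_3_lid (a joint): lid of carton_3, rad: 0 shut flat, 1.57 upright, 2.27 folded back fully. A 70 x 70 x 2 mm panel hinged along the carton's y at x = +36, z = 119 mm; a 14 mm tuck flap is bent inward along its free edge. Turns very lightly, stays at any angle, no catch: bring it over from behind (the carton's +x side) and press it down
- bottle_1_centre (a point): centre (54 mm up) of an amber bottle with a wide gold screw cap, 66 mm across and 108 mm high, about 0.22 kg; it stands either upright in one of the cartons (all but filling it) or on the bench to the right of them
- bottle_2_centre (a point): centre (54 mm up) of an amber bottle with a wide gold screw cap, 66 mm across and 108 mm high, about 0.22 kg; it stands either upright in one of the cartons (all but filling it) or on the bench to the right of them
- canister_1_centre (a point): centre of a small white desiccant canister with a blue band, 18 mm across and 22 mm high; it lies or stands in one of the cartons, at the bottom, or on the bench to the right of them
- canister_2_centre (a point): centre of a small white desiccant canister with a blue band, 18 mm across and 22 mm high; it lies or stands in one of the cartons, at the bottom, or on the bench to the right of them
Not all that is in view belongs to the job. What is shaped like the part that bears bottle_1_centre but green or purple is not meant.

How it is judged:
By the outcome, as a careful person would: the job done as asked, in the order asked, and still so for the second after the job is handed in, with the robot touching nothing.
It also fails if it takes over 45 s, if anything falls off the work surface, if the arm or the gripper's body presses on something with over 40 N, if the wrist force passes 120 N, or if a joint passes its speed limit or range.

## Working session

There is one attempt and no reset: what is moved stays moved. The work goes in short steps, Python scripts to look and compute and a tool call to move; the robot and the scene stay as the last step left them, time stands still between calls to the robot, and variables do not carry over. Pictures are saved under pics/ and viewed, and the job is handed in when it is done.

Besides the shell and the picture viewer there is one more tool, called after "Request:" as name(argument=value, ...) on one line, values as JSON. jog_arm: Moves the arm, as the interface text tells. Its arguments: {"type":"object","properties":{"translation":{"type":"array"},"dr":{"type":"array"},"gripper":{"type":"number"},"newtons":{"type":"number"}},"required":["translation","dr"]}

```bash
mkdir -p pics; ls; python3 - <<'E'
from bench import robot
import cv2
for n in ("scene","top"):
    im=robot.grab_frame(n); cv2.imwrite(f"pics/{n}0.png",im[:,:,::-1]); print(n,robot.get_calibration(n))
print(robot.observe())
E
```

```text
pics
scene {'fx': 610.2961915987751, 'fy': 610.2961915987751, 'cx': 317.170454178537, 'cy': 236.8105867296588, 'k1': -0.06152648826278593, 'position': array([-0.33505883,  1.23708225,  1.00445756]), 'orientation': array([ 0.14623105, -0.25775753,  0.83190205, -0.46916576])}
top {'fx': 509.0821727601867, 'fy': 509.0821727601867, 'cx': 327.67688344643227, 'cy': 235.83547407578703, 'k1': -0.13422652907080804, 'position': array([ 0.32704027, -0.00518408,  1.20610638]), 'orientation': array([-0.05781015,  0.70927803, -0.70064018,  0.05182656])}
{'clock': 0.1, 'joints': array([-1.42699933,  0.39912292,  0.04504684,  1.53772049, -0.01869671,
        1.20692571, -0.05068164]), 'joint_vel': array([ 0.0005571 , -0.0017516 ,  0.00068531, -0.00237074,  0.00125627,
        0.00130374,  0.0011179 ]), 'effort': array([ 3.30765790e-03, -4.76260614e+01,  1.37012646e+00, -2.54945701e+01,
        1.19805231e-02,  5.07871475e-03,  1.96342552e-05]), 'ee_pos': array([0.15611951, 0.63039488, 0.23037933]), 'orientation': array([ 0.7018779 ,  0.08496823,  0.70193734, -0.08620777]), 'contact_force': array([0.34227289, 0.00519328, 0.87710312]), 'ft_torque': array([-0.02896117, -0.03343736, -0.01135235]), 'opening': 0.085134017492051}
```

View pics/scene0.png

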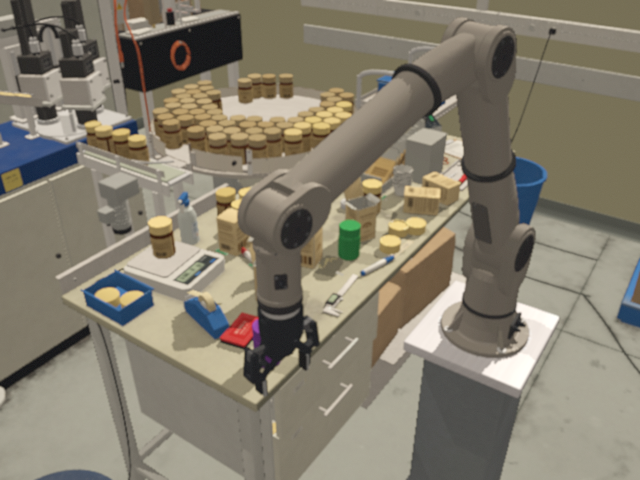

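View pics/top0.png

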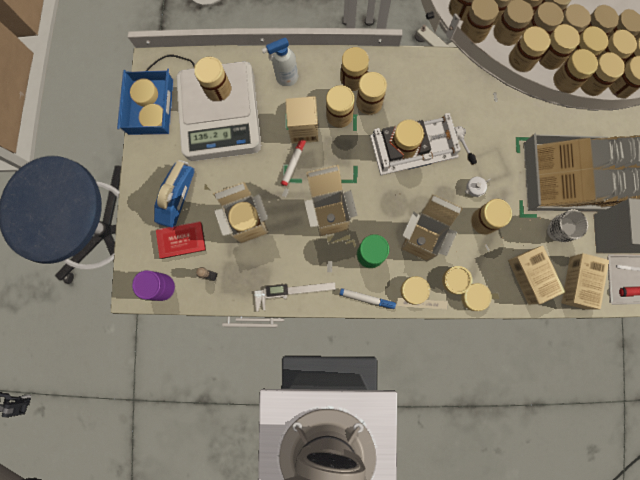

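```bash
cat > h.py <<'E'
import numpy as np, cv2
from scipy.spatial.transform import Rotation as R
from bench import robot
def cam(n):
    c=robot.get_calibration(n); K=np.array([[c['fx'],0,c['cx']],[0,c['fy'],c['cy']],[0,0,1]]); d=np.array([c['k1'],0,0,0,0.])
    w,x,y,z=c['orientation']; M=R.from_quat([x,y,z,w]).as_matrix(); return K,d,M,np.array(c['position'])
def proj(n,P):
    K,d,M,p=cam(n); q=(np.atleast_2d(P)-p)@M
    return cv2.projectPoints(q.reshape(-1,1,3),np.zeros(3),np.zeros(3),K,d)[0].reshape(-1,2)
def ray(n,uv):
    K,d,M,p=cam(n); u=cv2.undistortPoints(np.array(uv,float).reshape(-1,1,2),K,d).reshape(-1,2)
    r=np.c_[u,np.ones(len(u))]@M.T; return p,r
def onz(n,uv,z):
    p,r=ray(n,uv); return p+r*((z-p[2])/r[:,2])[:,None]
E
python3 - <<'E'
from h import *
print(proj("top",[[0,0,0],[.156,.63,.23],[.5,0,0]]).round(), proj("scene",[[0,0,0],[.156,.63,.23]]).round())
print(onz("top",[(242,216),(330,205),(430,230),(110,310),(640,320),(400,40)],0.119).round(3))
t=cv2.imread("pics/top0.png"); 
cv2.imwrite("pics/topc.png",cv2.resize(t[150:270,190:520],(0,0),fx=2.4,fy=2.4,interpolation=2)) 
a=[cv2.resize(t[160:265,x:x+95],(0,0),fx=4,fy=4,interpolation=2) for x in (200,290,390)]
cv2.imwrite("pics/topc2.png",cv2.resize(np.hstack(a),(798,294)))
s=cv2.imread("pics/scene0.png"); cv2.imwrite("pics/scc.png",cv2.resize(s[160:290,180:440],(0,0),fx=3,fy=3,interpolation=2))
E
```

```text
[[328. 457.]
 [ 13. 392.]
 [330. 242.]] [[483. 328.]
 [283. 385.]]
[[ 0.539  0.193  0.119]
 [ 0.565  0.001  0.119]
 [ 0.513 -0.217  0.119]
 [ 0.328  0.478  0.119]
 [ 0.315 -0.694  0.119]
 [ 0.966 -0.159  0.119]]
```

```bash
python3 - <<'E'
import cv2
t=cv2.imread("pics/top0.png")
for i,x in enumerate((190,280,385)):
    cv2.imwrite(f"pics/c{i+1}.png",cv2.resize(t[155:265,x:x+100],(500,550),interpolation=2))
E
```

```text
(no output)
```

View pics/c1.png

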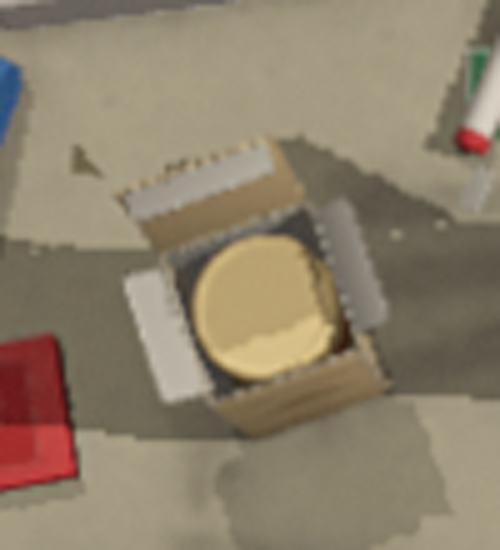

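View pics/c2.png

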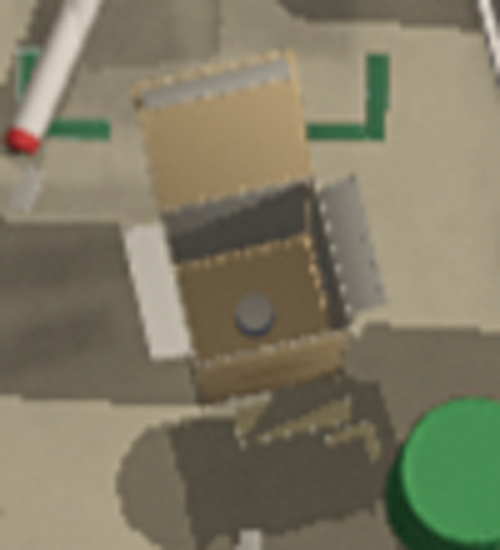

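View pics/c3.png

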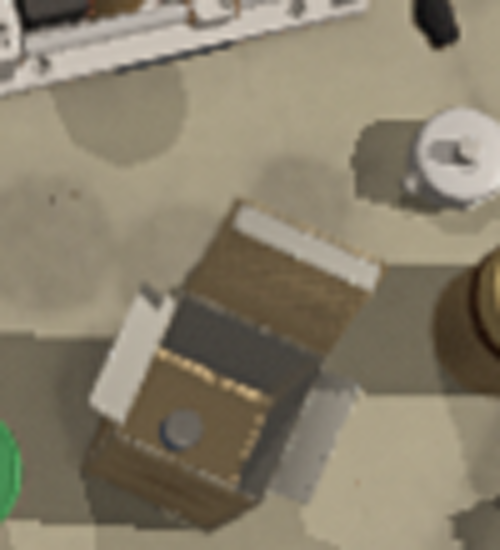

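View pics/scc.png

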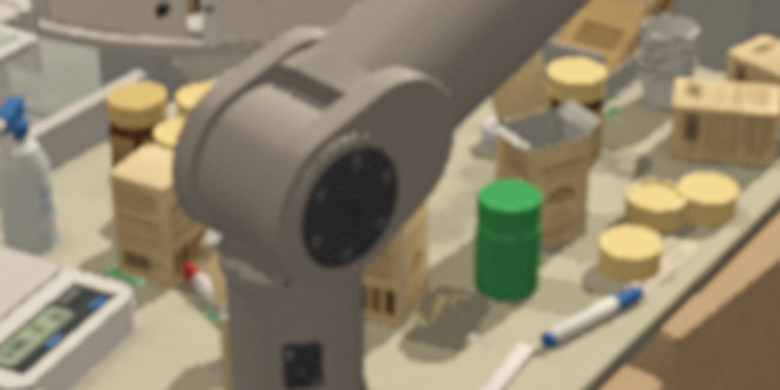

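```bash
python3 - <<'E'
from h import *
def full(pts): return [(190+x/5-.4,155+y/5-.4) for x,y in pts]
# rim corners: hingeL, hingeR, frontR, frontL (crop px)
C=onz("top",full([(165,258),(310,205),(362,345),(212,400)]),.119)
print(C.round(4)); print("c",C.mean(0).round(4),[np.linalg.norm(C[i]-C[(i+1)%4]).round(4) for i in range(4)])
for a,b in ((0,3),(1,2)): v=C[a]-C[b]; print("yaw",np.arctan2(v[1],v[0]).round(3))
for a,b in ((0,1),(3,2)): v=C[a]-C[b]; print("yaw y",(np.arctan2(v[1],v[0])-np.pi/2).round(3))
c=C.mean(0); yaw=.33; ex=np.array([np.cos(yaw),np.sin(yaw),0]); ey=np.array([-ex[1],ex[0],0])
for th in (1.57,1.7,1.85,2,2.27):
    o=[]
    for s in (35,-35):
        t=c+ex*(.036-.07*np.cos(th))+ey*s/1000+[0,0,.07*np.sin(th)]
        f=t-.014*np.array([0,0,1])*np.cos(th)-.014*ex*np.sin(th)*1  # flap end: inward
        o+= [t,f]
    print(th,[tuple(((p-[190,155])*5).round().astype(int)) for p in proj("top",np.array(o))])
# cap circle
print(onz("top",full([(265,308)]),.109))
s=robot.observe(); w,x,y,z=s['orientation']; print(R.from_quat([x,y,z,w]).as_matrix().round(3), s['ee_pos'])
E
```

```text
[[0.5603 0.237  0.119 ]
 [0.5847 0.1736 0.119 ]
 [0.5224 0.1485 0.119 ]
 [0.4974 0.2133 0.119 ]]
c [0.5412 0.1931 0.119 ] [np.float64(0.0679), np.float64(0.0672), np.float64(0.0695), np.float64(0.0673)]
yaw 0.36
yaw 0.384
yaw y 0.367
yaw y 0.368
1.57 [(np.int64(126), np.int64(212)), (np.int64(135), np.int64(243)), (np.int64(287), np.int64(159)), (np.int64(296), np.int64(191))]
1.7 [(np.int64(120), np.int64(192)), (np.int64(128), np.int64(222)), (np.int64(281), np.int64(140)), (np.int64(290), np.int64(169))]
1.85 [(np.int64(115), np.int64(170)), (np.int64(121), np.int64(198)), (np.int64(275), np.int64(118)), (np.int64(282), np.int64(146))]
2 [(np.int64(110), np.int64(151)), (np.int64(115), np.int64(175)), (np.int64(270), np.int64(99)), (np.int64(276), np.int64(123))]
2.27 [(np.int64(106), np.int64(122)), (np.int64(108), np.int64(140)), (np.int64(263), np.int64(71)), (np.int64(267), np.int64(88))]
[[0.54029737 0.19349337 0.109     ]]
[[-0.     0.24   0.971]
 [-0.002  0.971 -0.24 ]
 [-1.    -0.002  0.   ]] [0.15611951 0.63039488 0.23037933]
```

Candidates for "carton with a bottle":
- **Left carton (242,216):** it has a gold cap about 60 mm across just below the rim. The cap's centre at (0.540, 0.193) matches the rim's centre, so this is a bottle.
- **Middle carton (330,205):** it holds only a canister at (331,217).
- **Right carton (430,230):** it holds only a canister at (421,240).
- **Ruled out:** bottle on the bench (495,215), bottle on the scale (212,80), closed carton (302,118), loose caps (415,290), green (373,250) and purple (150,285) lookalikes.

I'll close only the left carton. Its centre is (0.541, 0.193), its yaw is 0.37 rad and its lid stands at about 1.7 rad.

Request:
jog_arm(translation=[[0.03, -0.02, 0.04], [0.08, -0.06, 0.04], [0.13, -0.1, 0.04], [0.18, -0.14, 0.04], [0.23, -0.18, 0.04]], dr=[[0, 0, 0.1], [0, 0, 0.25], [0, 0, 0.4], [0, 0, 0.5], [0, 0, 0.583]], gripper=-1)

```text
clock: 0.72
ee_pos: [0.3827, 0.4531, 0.271]
orientation: [0.695, -0.13, 0.695, 0.13]
contact_force: [0.8, 1.1, -0.9]
opening: -0.0002
```

Request:
jog_arm(translation=[[0.05, -0.035, 0], [0.1, -0.075, 0], [0.15, -0.12, 0], [0.2, -0.165, 0], [0.25, -0.215, 0]], dr=[[0, 0, 0], [0, 0, 0], [0, 0, 0], [0, 0, 0], [0, 0, 0]])

```text
clock: 1.35
ee_pos: [0.6188, 0.2521, 0.2708]
orientation: [0.695, -0.129, 0.695, 0.13]
contact_force: [0.7, 1.2, 0.7]
opening: 0.0002
```

Request:
jog_arm(translation=[[0, 0, 0], [0, 0, 0], [0, 0, 0], [0, 0, 0], [0, 0, 0]], dr=[[0, 0, 0], [0, 0, 0], [0, 0, 0], [0, 0, 0], [0, 0, 0]])

```text
clock: 1.98
ee_pos: [0.6172, 0.2542, 0.2715]
orientation: [0.695, -0.13, 0.695, 0.13]
contact_force: [-0.0, -0.1, -0.1]
opening: 0.0002
```

Request:
jog_arm(translation=[[0.018, -0.023, 0], [0.018, -0.023, -0.03], [0.018, -0.023, -0.07], [0.018, -0.023, -0.1], [0.018, -0.023, -0.12]], dr=[[0, 0, 0], [0, 0, 0], [0, 0, 0], [0, 0, 0], [0, 0, 0]])

```text
clock: 2.6
ee_pos: [0.635, 0.2305, 0.1497]
orientation: [0.695, -0.13, 0.696, 0.129]
contact_force: [1.3, 0.7, -0.5]
opening: 0.0003
```

```bash
python3 - <<'E'
from h import *
for n,(x,y,w,h) in dict(top=(170,130,130,130),scene=(180,150,260,195)).items():
    im=robot.grab_frame(n)[:,:,::-1]; cv2.imwrite(f"pics/{n}1.png",cv2.resize(im[y:y+h,x:x+w],(0,0),fx=3,fy=3,interpolation=2))
s=robot.observe(); print(s['ee_pos'],s['contact_force'],proj("top",s['ee_pos']))
E
```

```text
[0.63418056 0.23011527 0.14895017] [-0.02251951 -0.12917907  0.43344619] [[224.5401794  169.97419981]]
```

View pics/top1.png

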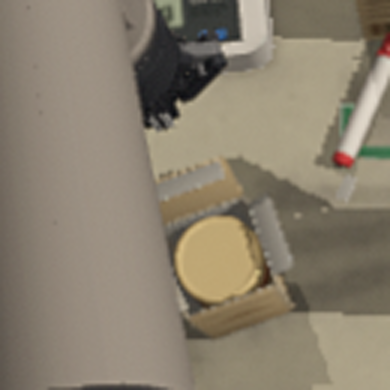

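View pics/scene1.png

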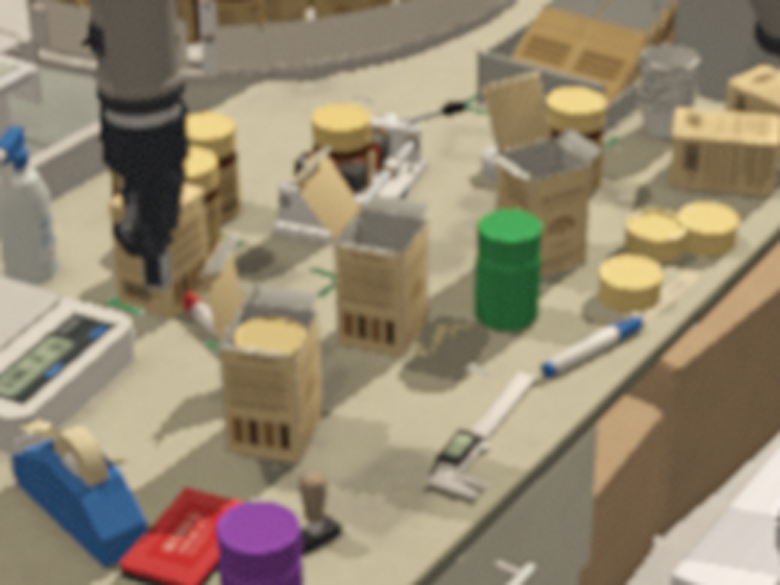

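The arm is behind the left lid and clear of it. Both views confirm that only this carton shows a cap. Next I sweep along the carton's −x.

Request:
jog_arm(translation=[[-0.014, -0.0055, 0], [-0.026, -0.01, 0], [-0.037, -0.0145, 0], [-0.047, -0.0185, 0], [-0.056, -0.022, 0]], dr=[[0, 0, 0], [0, 0, 0], [0, 0, 0], [0, 0, 0], [0, 0, 0]])

```text
clock: 3.32
ee_pos: [0.5794, 0.2081, 0.1517]
orientation: [0.695, -0.129, 0.695, 0.129]
contact_force: [1.2, 0.2, -0.4]
opening: 0.0001
```

```bash
python3 - <<'E'
from h import *
im=robot.grab_frame("scene")[:,:,::-1]; cv2.imwrite("pics/scene2.png",cv2.resize(im[190:320,200:340],(0,0),fx=4,fy=4,interpolation=2))
s=robot.observe(); print(s['ee_pos'],s['contact_force'])
E
```

```text
[0.57814626 0.20763756 0.15154111] [-0.7841777  -1.05940054 -0.7936978 ]
```

View pics/scene2.png

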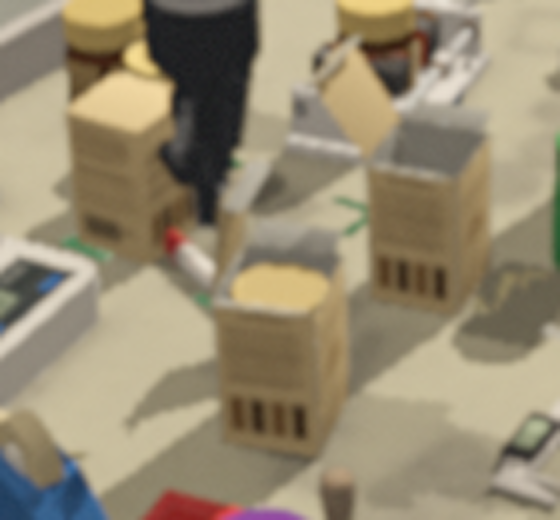

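Request:
jog_arm(translation=[[-0.009, -0.0035, 0], [-0.018, -0.007, 0], [-0.026, -0.01, 0], [-0.034, -0.013, -0.002], [-0.04, -0.0155, -0.005]], dr=[[0, 0, 0], [0, 0, 0], [0, 0, 0], [0, 0, 0], [0, 0, 0]])

```text
clock: 4.0
ee_pos: [0.5392, 0.1927, 0.1462]
orientation: [0.695, -0.129, 0.695, 0.129]
contact_force: [0.6, 0.2, 0.1]
opening: 0.0002
```

```bash
python3 - <<'E'
from h import *
im=robot.grab_frame("scene")[:,:,::-1]; cv2.imwrite("pics/scene3.png",cv2.resize(im[190:320,200:340],(0,0),fx=4,fy=4,interpolation=2))
s=robot.observe(); print(s['ee_pos'],s['contact_force'])
E
```

```text
[0.53812023 0.19208691 0.14565625] [ 0.337838   -0.8283752  -0.99212948]
```

View pics/scene3.png

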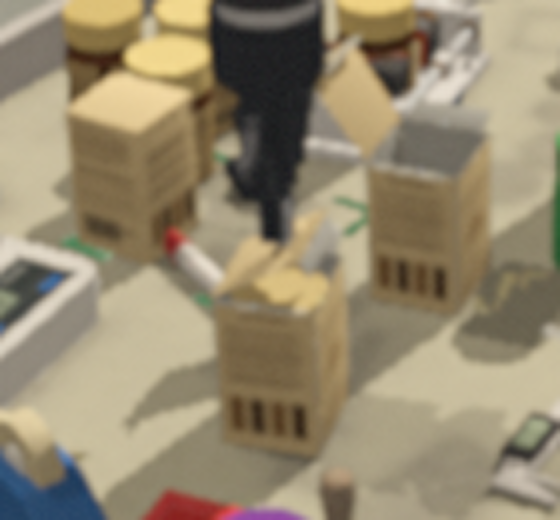

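Request:
jog_arm(translation=[[-0.003, -0.001, -0.004], [-0.006, -0.002, -0.008], [-0.009, -0.0035, -0.012], [-0.009, -0.0035, -0.015], [-0.009, -0.0035, -0.018]], dr=[[0, 0, 0], [0, 0, 0], [0, 0, 0], [0, 0, 0], [0, 0, 0]])

```text
clock: 4.68
ee_pos: [0.5308, 0.1894, 0.1281]
orientation: [0.695, -0.129, 0.695, 0.129]
contact_force: [-0.6, 0.1, -0.8]
opening: -0.0001
```

```bash
python3 - <<'E'
from h import *
im=robot.grab_frame("scene")[:,:,::-1]; cv2.imwrite("pics/scene4.png",cv2.resize(im[190:320,200:340],(0,0),fx=4,fy=4,interpolation=2))
s=robot.observe(); print(s['ee_pos'],s['contact_force'])
E
```

```text
[0.53057573 0.18925076 0.12773359] [ 0.0733299  -0.0272282   0.36773064]
```

View pics/scene4.png

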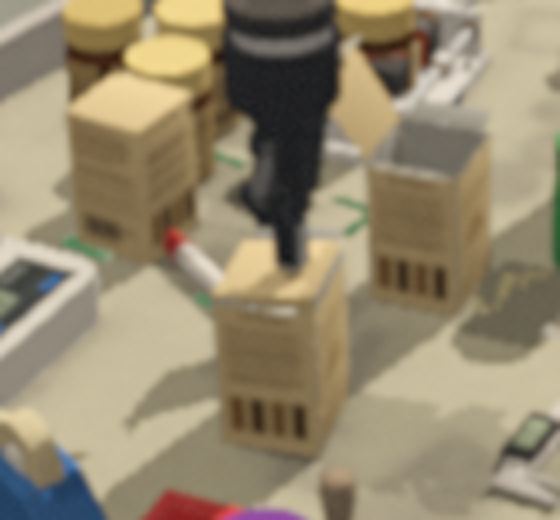

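Nearly shut, with no force so far. I'll press the rest of the way gently.

Request:
jog_arm(translation=[[0, 0, -0.002], [0, 0, -0.004], [0, 0, -0.005], [0, 0, -0.006], [0, 0, -0.006]], dr=[[0, 0, 0], [0, 0, 0], [0, 0, 0], [0, 0, 0], [0, 0, 0]])

```text
clock: 5.35
ee_pos: [0.5307, 0.1893, 0.1223]
orientation: [0.695, -0.129, 0.695, 0.129]
contact_force: [0.5, 0.8, -0.1]
opening: 0.0003
```

Request:
jog_arm(translation=[[0, 0, -0.001], [0, 0, -0.002], [0, 0, -0.002], [0, 0, -0.003], [0, 0, -0.003]], dr=[[0, 0, 0], [0, 0, 0], [0, 0, 0], [0, 0, 0], [0, 0, 0]])

```text
clock: 5.98
ee_pos: [0.5309, 0.1894, 0.1204]
orientation: [0.695, -0.129, 0.695, 0.129]
contact_force: [-3.5, -0.7, 8.4]
opening: 0.0001
```

Request:
jog_arm(translation=[[0, 0, -0.001], [0, 0, -0.001], [0, 0, 0.01], [0, 0, 0.04], [0, 0, 0.08]], dr=[[0, 0, 0], [0, 0, 0], [0, 0, 0], [0, 0, 0], [0, 0, 0]])

```text
clock: 6.6
ee_pos: [0.53, 0.1891, 0.1993]
orientation: [0.694, -0.13, 0.696, 0.129]
contact_force: [0.5, -0.1, 0.3]
opening: -0.0
```

Request:
jog_arm(translation=[[0, 0, 0.05], [-0.04, 0.06, 0.07], [-0.07, 0.12, 0.07], [-0.1, 0.17, 0.07], [-0.13, 0.22, 0.07]], dr=[[0, 0, 0], [0, 0, 0], [0, 0, 0], [0, 0, 0], [0, 0, 0]])

```text
clock: 7.22
ee_pos: [0.4039, 0.404, 0.2696]
orientation: [0.696, -0.129, 0.695, 0.129]
contact_force: [1.0, 0.6, 1.2]
opening: -0.0002
```

Request:
jog_arm(translation=[[-0.04, 0.05, 0], [-0.08, 0.1, 0], [-0.1, 0.14, 0], [-0.12, 0.16, 0], [-0.12, 0.16, 0]], dr=[[0, 0, 0], [0, 0, 0], [0, 0, 0], [0, 0, 0], [0, 0, 0]])

```text
clock: 7.85
ee_pos: [0.2818, 0.5644, 0.2688]
orientation: [0.694, -0.131, 0.695, 0.131]
contact_force: [-1.1, 1.1, -0.0]
opening: 0.0
```

```bash
python3 - <<'E'
from h import *
im=robot.grab_frame("scene")[:,:,::-1]; cv2.imwrite("pics/scene5.png",cv2.resize(im[190:320,200:340],(0,0),fx=4,fy=4,interpolation=2))
im=robot.grab_frame("top")[:,:,::-1]; cv2.imwrite("pics/top5.png",cv2.resize(im[155:265,190:390],(0,0),fx=4,fy=4,interpolation=2)); cv2.imwrite("pics/top5f.png",im)
s=robot.observe(); print(s['ee_pos'],s['contact_force'])
E
```

```text
[0.28573157 0.56165129 0.26909676] [ 0.1488785  -0.61450545 -0.06442249]
```

View pics/scene5.png

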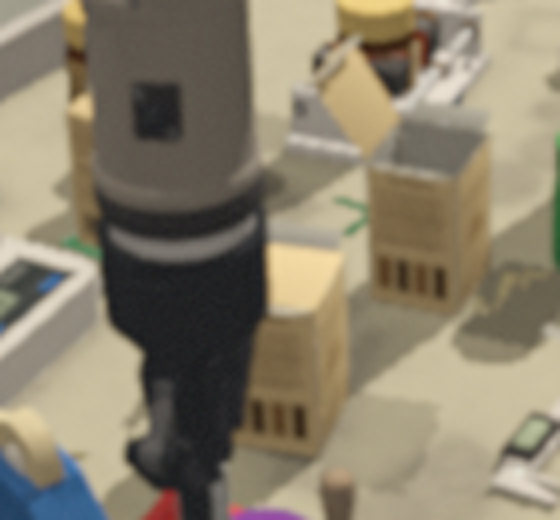

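View pics/top5.png

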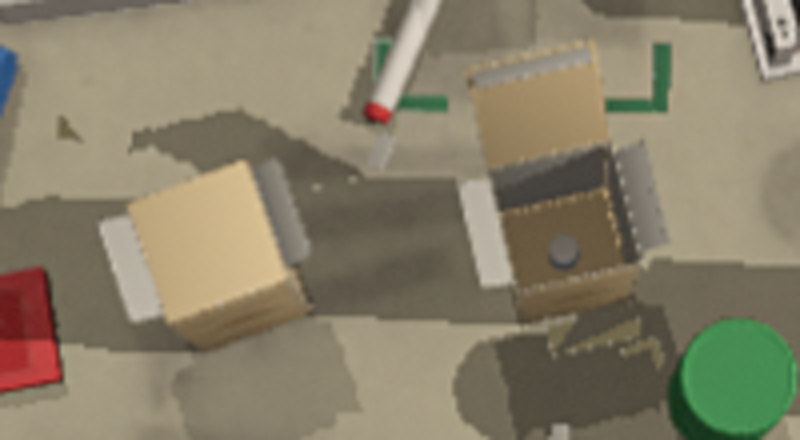

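The top view shows the lid flat and the carton where it was. I'll clear the arm from the scene camera to check for a gap at the front edge.

Request:
jog_arm(translation=[[-0.04, 0.03, 0], [-0.08, 0.05, 0], [-0.12, 0.06, 0], [-0.13, 0.07, 0], [-0.13, 0.07, 0]], dr=[[0, 0, 0], [0, 0, 0], [0, 0, 0], [0, 0, 0], [0, 0, 0]])

```text
clock: 8.57
ee_pos: [0.1563, 0.6322, 0.2693]
orientation: [0.696, -0.129, 0.695, 0.129]
contact_force: [0.4, 0.7, -0.4]
opening: 0.0001
```

```bash
python3 - <<'E'
from h import *
im=robot.grab_frame("scene")[:,:,::-1]; cv2.imwrite("pics/scene6.png",cv2.resize(im[220:310,230:320],(0,0),fx=6,fy=6,interpolation=2))
im=cv2.imread("pics/top5f.png")
c=np.array([.5412,.1931,.119]);yaw=.37;ex=np.array([np.cos(yaw),np.sin(yaw),0]); ey=np.array([-ex[1],ex[0],0])
for th in (0,.1,.2):
    P=np.array([c+ex*(.036-.07*np.cos(th))+ey*s+[0,0,.001+.07*np.sin(th)] for s in (.035,-.035)])
    print(th,((proj("top",P)-[190,155])*4).round(),((proj("scene",P)-[230,220])*6).round())
E
```

```text
0 [[167. 319.]
 [288. 274.]] [[280. 280.]
 [325. 195.]]
0.1 [[165. 316.]
 [286. 272.]] [[279. 266.]
 [323. 182.]]
0.2 [[162. 313.]
 [284. 267.]] [[276. 253.]
 [321. 168.]]
```

View pics/scene6.png

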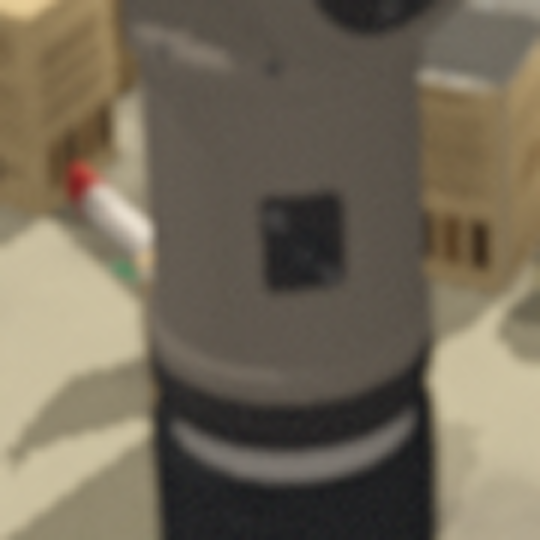

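Request:
jog_arm(translation=[[0.05, -0.03, 0.03], [0.1, -0.06, 0.03], [0.15, -0.1, 0.03], [0.2, -0.14, 0.03], [0.25, -0.18, 0.03]], dr=[[0, 0, 0], [0, 0, 0], [0, 0, 0], [0, 0, 0], [0, 0, 0]])

```text
clock: 9.25
ee_pos: [0.4053, 0.4513, 0.2997]
orientation: [0.696, -0.128, 0.695, 0.127]
contact_force: [1.0, 0.6, 0.1]
opening: 0.0001
```

Request:
jog_arm(translation=[[0.05, -0.03, 0], [0.1, -0.065, 0], [0.15, -0.1, 0], [0.2, -0.14, 0], [0.23, -0.18, 0]], dr=[[0, 0, 0], [0, 0, 0], [0, 0, 0], [0, 0, 0], [0, 0, 0]])

```text
clock: 9.88
ee_pos: [0.6346, 0.2697, 0.2991]
orientation: [0.696, -0.128, 0.695, 0.126]
contact_force: [-0.4, -0.4, -0.2]
opening: -0.0002
```

```bash
python3 - <<'E'
from h import *
im=robot.grab_frame("scene")[:,:,::-1]; cv2.imwrite("pics/scene7.png",cv2.resize(im[220:310,230:320],(0,0),fx=6,fy=6,interpolation=2));cv2.imwrite("pics/scene7f.png",im)
E
```

```text
(no output)
```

View pics/scene7.png

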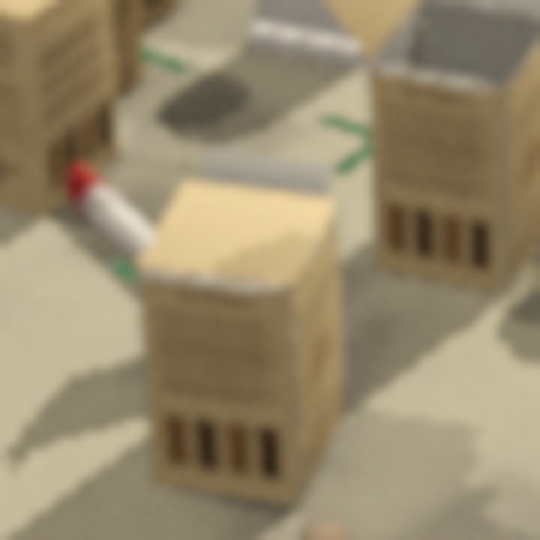

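The free edge runs (290,285)–(333,195), which matches the shut prediction of (280,280)–(325,195). No gap is visible, and the other lids are untouched. Handing in.

```bash
python3 - <<'E'
from h import *
s=robot.observe(); print(s['clock'],s['contact_force']); print(robot.finish_job())
E
```

```text
9.925 [ 3.12884597 -6.1990786   0.10357681]
the job is handed in; nothing more can be done
None
```

I closed the lid on the left carton, the only one with a bottle in it, and left the middle and right cartons (canisters only) open. I handed the job in at 9.9 s of the 45 s allowed.

- **Lid shut:** in the last scene picture the lid's free edge lies within about 2 px of where a fully shut lid should be, with no gap. At the end of the press the fingertip was at z = 0.120 m and met about 8 N. I then pressed 1 mm deeper before lifting, and that force was not read.
- **Nothing shoved:** in the top view the left carton is where it started, within about 1 px. The middle carton, its lid and its canister look unchanged. I never approached the right carton, and I did not crop it again at the end.
- **One odd reading:** the last force reading before handing in was about 7 N sideways, though the gripper was about 0.3 m above the bench. The reading at the end of the move just before was under 1 N, and I had not let the arm settle. I take it to be the arm stopping rather than contact, but I did not check further.

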